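# Pump a dowel-jig clamp onto a walnut block and hold the squeeze

## Task

Lay the walnut block flat and lengthwise in the channel of the dowel-drilling jig, between the low rails, and let go of it. Then pump the clamp's trigger (do not push the rod or its foot by hand) until the sprung foot holds the block tight against the drill guide and the foot's bare neck is about half way into its sleeve; never let it bottom out, which dents the walnut. Finish while still holding the trigger squeezed like that, so that the block can be drilled, and leave the tape measure, the square and the screw jar where they are.

Things in the scene. Friction and masses are not known exactly. Their poses are not given: they have to be found in the camera images.
- walnut_block: plain dark walnut block, 45 x 60 x 35 mm (x, y, z), 62 g nominal; origin at the centre of its underside, z up, y along its 60 mm length. It starts lying flat on the bench in front of the jig's drill-guide end, turned any way up to about 40 degrees.
- dowel_jig: dowel jig screwed to the bench (cannot move): plywood plate 296 x 100 x 15 mm, pump clamp at one end, aluminium drill guide with two steel bushes at the other. Origin at the centre of the plate's underside; x from clamp to guide, y across, z up. 'Jig' mm below use this frame. Clamp: steel cheeks x -80 to -10, y +-17, top z 73; rod along x at z 34, its tail reaches back to x -141.
- nest (a point): middle of the underside of a block that is fully home (jig x 88, y 0, z 15; jig axes; the block's length along x). Channel bed z 15; two low rails x 50 to 118, inner faces y +-25.5 (3 mm spare each side of the block) with a bevel from z 18 up and out to the top, z 24.5 at y +-32; outer y +-38. Guide x 118 to 140, y +-37, top z 59; its face at x 118 is the stop.
- foot_face (a point): centre of the foot's round rubber face, 26 mm across, which looks along the jig's +x at the block's end. At the start it stands 24 to 40 mm short of the end of a block that is fully home.
- handle_grip (a point): middle of the fixed black handle (jig x -57.5, y 0, z 114.5): upright, 13 mm thick along jig x, 27 mm wide, from z 70 to 151; its flat back is 6.5 mm from this point toward jig -x.
- trigger_pad (a point): axis of the black cross bar (14 mm thick, 28 mm wide) at the trigger's top; fingers push it toward jig -x. Pivot at jig x -31, z 66, bar axis 50 mm from it. Released: bar at jig x -19, z 114.5 (38.5 mm in front of handle_grip, 52 mm from handle back to bar front, 25 mm clear between them); fully squeezed: 24 mm nearer the handle at the same height. Free all round above z 75.
- trigger_angle (a joint): trigger, rad: 0 released, 0.48 fully squeezed. A spring returns it. One rad moves the rod 31 mm once the pawl has taken up a tooth, so a full stroke gives 11 to 15 mm. At the bar a free stroke takes 5 to 9 N; with the foot on a block that is home, half of the foot's travel takes 11 to 14 N, 8 mm about 17 N, and over 20 N bottoms it out.
- rod_travel (a joint): toothed push rod, m: 0 fully back, grows toward the guide, at most 0.056. Teeth 4 mm apart: it stays forward when the trigger is let out, but under load may slip back up to 4 mm to the next tooth, which is why the squeeze is kept on.
- foot_travel (a joint): how far the sprung foot is pressed into its sleeve, m: 0 free (10 mm of bare neck shows between sleeve and foot plate), 0.010 bottomed out. Spring 2 N per mm: half way is 5 mm and 10 N. Just pushing the block along the channel hardly presses it.
- trigger: the trigger as a whole
- foot: the sprung foot as a whole
- push_rod: the push rod with its foot
- tape_measure: yellow tape measure, 36 x 93 x 64 mm, standing at the near right of the block; bystander
- combination_square: combination square, 300 mm steel rule with a grey head, at the left edge of the bench; bystander
- screw_jar: white jar with a black lid, 64 mm across, 78 mm high, behind the clamp; bystander

How it is judged:
By the outcome, as a careful person would: the job done as asked, in the order asked, and still so for the second after the job is handed in, while the arm keeps its last pose, push and grip.
It also fails if it takes over 64 s, if anything falls off the work surface, if the arm or the gripper's body presses on something with over 40 N, if the wrist force passes 120 N, or if a joint passes its speed limit or range.

## Robot

A 6-joint arm with a two-finger parallel gripper is mounted at the origin on a cart in front of the work surface, level with it; the furniture and walls round the work are solid. World frame = base frame: x ahead of the robot, y to its left, z up, the work surface at z = 0. Lengths are in m, angles in rad, forces in N, time in s.
With the tool pointing down it reaches from about 0.3 to 0.875 m from the base axis. Payload 6.4 kg.
Tool frame: the origin (TCP) lies between the finger pads; the fingertips stand 25 mm ahead of it and the grasp point (between the pads) lies 6 mm ahead of it; z points along the fingers, y is the line along which they close (so a half turn about z gives the same grasp; the last joint's range is limited). The gripper opens to 85 mm and grips with 20 to 120 N. Pads are 22 mm wide; open, the fingers measure 114 mm over their backs; the gripper's body (76 mm by 85 mm) begins 54 mm behind the grasp point. The pads swing forward as they close: fully open they stand 13 mm farther back than shut.
Start: joints at [-1.319, 0.181, 1.607, -0, 1.354, -0.206], TCP at [0.254, -0.516, 0.256] pointing down, gripper open.
Joint ranges: [-2.99, 2.99], [-0.89, 2.07], [0.3, 2.58], [-1.14, 4.28], [0, 2.63], [-3.12, 3.12]. Speed limits (rad/s): [2.57, 2.57, 3.01, 3.14, 3.14, 3.14].

## Interface

Orientations are given as a unit quaternion [w, x, y, z].
In Python, from bench import ctrl gives the robot as it stands.
- The arm moves only by the tool servo_tool, never from a script. Its argument "series" is text: rows parted by semicolons, each of 7 numbers parted by spaces: the gripper command: -1 is fully open, 1 is shut, values between are in proportion, then the shift along the tool's x, y, z in m, then the turn, a rotation vector about the tool's x, y, z in degrees. A call has 1 to 12 rows; each row is the pose to reach, as a shift and turn from the pose commanded when the call began, along the tool's axes at that moment; what a row does not reach only later rows make up. A row lasts 1/12 s, in which the tool goes at most 41.7 mm and 7.16 degrees, less where a joint would pass 70% of its speed; a pose out of reach is approached as far as the arm can. A call with a gripper value outside its range is refused whole. The fingers move at their own pace and stop on an object; the grip force is fixed at half the most. Time passes only in rows, so rows that repeat a pose let the fingers close. It gives the time, the measured TCP pose, the force, the opening and the grip force at its end, in the units of the state.
- ctrl.get_obs(): the state, without advancing time (a new reading comes with each control period).
- ctrl.camera(name): name is "side" or "top" or "wrist"; returns a dict with "img" (480x640x3 uint8, red, green, blue), "z_map" (480x640 float32, m along the optical axis (not along the pixel's ray), 0 where there is no reading), "fovy" (degrees; the focal length in pixels is half the picture's height over the tangent of half this angle, whatever the lens; pixels are square), "cx", "cy" (the principal point, pixels), "extrinsics" (4x4, takes a point from camera to world coordinates); the wrist camera has in their place "T_tool_cam" (4x4, takes a point from camera to tool coordinates, whose origin is the TCP and whose axes are the flange's). Camera axes: x right, y down, z forward; pixel columns grow to the right and rows downward; lengths in m; the calibration is good to about 2 mm. A picture is of the moment at which its call begins: read the wrist's pose just before it.
- ctrl.hand_in(): hands the job in; it is judged then, once.
The state is a dict: "time_s": time; "q": joint angles; "dq": joint speeds; "joint_efforts": joint torques, N m; "eef_pos": TCP position; "eef_rot": TCP orientation; "wrist_force": force on the tool from outside, world axes, zero at the start; "torque": the same for the moment, N m; "opening": opening from 0.0 (shut) to 1.0 (fully open); "grasp_force": force on a finger pad.
Only numpy, scipy, OpenCV 4.12 (cv2) and the standard library are available. Lean on these libraries where they do the work, as an engineer would, in place of code of your own. Each camera call takes 0.05 s, during which the arm holds its last target. There are 200 camera calls.

## Working session

There is one attempt and no reset: what is moved stays moved. The work goes in short steps, Python scripts to look and compute and a tool call to move; the robot and the scene stay as the last step left them, time stands still between calls to the robot, and variables do not carry over. Pictures are saved under pics/ and viewed, at most 10 in all, crops included, and the job is handed in when it is done.

Besides the shell and the picture viewer there is one more tool, called after "Emit:" as name(argument=value, ...) on one line, values as JSON. servo_tool: Moves the arm, as the interface text tells. Its arguments: {"type":"object","properties":{"series":{"type":"string"}},"required":["series"]}

```bash
ls; mkdir -p pics; cat > h.py <<'E'
import numpy as np, cv2
from bench import ctrl
from scipy.spatial.transform import Rotation as R
def shot(n):
    o=ctrl.get_obs(); c=ctrl.camera(n); h,w=c['img'].shape[:2]
    c['f']=h/2/np.tan(np.radians(c['fovy'])/2)
    if 'extrinsics' in c: c['T']=np.array(c['extrinsics'])
    else:
        q=o['eef_rot']; T=np.eye(4); T[:3,:3]=R.from_quat([q[1],q[2],q[3],q[0]]).as_matrix(); T[:3,3]=o['eef_pos']
        c['T']=T@np.array(c['T_tool_cam'])
    return c
def cloud(c):
    z=c['z_map']; v,u=np.mgrid[:z.shape[0],:z.shape[1]]
    P=np.stack([(u-c['cx'])/c['f']*z,(v-c['cy'])/c['f']*z,z],-1)
    W=P@c['T'][:3,:3].T+c['T'][:3,3]; W[z==0]=np.nan; return W
def onplane(c,uv,h):
    uv=np.atleast_2d(uv).astype(float); d=np.c_[(uv[:,0]-c['cx'])/c['f'],(uv[:,1]-c['cy'])/c['f'],np.ones(len(uv))]@c['T'][:3,:3].T
    o=c['T'][:3,3]; return o+d*((h-o[2])/d[:,2])[:,None]
def save(c,name): cv2.imwrite('pics/'+name,c['img'][:,:,::-1])
E
python3 - <<'E'
from h import *
for n in('side','top'):
    c=shot(n); save(c,n+'1.png'); np.save('pics/'+n+'.npy',cloud(c)); print(n,c['T'].round(3).tolist(),c['f'],(c['z_map']>0).mean())
o=ctrl.get_obs(); print(o)
E
```

```text
pics
side [[-0.983, -0.101, 0.154, 0.419], [-0.184, 0.484, -0.855, 0.901], [0.011, -0.869, -0.495, 0.532], [0.0, 0.0, 0.0, 1.0]] 436.06974136717264 0.9953287760416667
top [[-0.015, -0.989, 0.149, 0.416], [-1.0, 0.018, 0.017, 0.197], [-0.02, -0.149, -0.989, 1.198], [0.0, 0.0, 0.0, 1.0]] 514.3792313973365 0.9959407552083334
{'time_s': 0.1, 'q': array([-1.31932282e+00,  1.81428510e-01,  1.60791411e+00, -7.48466750e-06,
        1.35379784e+00, -2.06307181e-01]), 'dq': array([-0.00258545, -0.00256925, -0.00240111, -0.00040179,  0.00051924,
       -0.00112283]), 'joint_efforts': array([-1.70119811e-04, -4.45880556e+01, -3.52235913e+01, -3.79487174e-04,
        4.15825038e-03,  7.94761036e-06]), 'eef_pos': array([ 0.25401965, -0.51533718,  0.25549276]), 'eef_rot': array([-7.73622419e-04,  9.73918297e-01,  2.26897669e-01, -2.11286886e-05]), 'wrist_force': array([-0.21147071, -0.02909029, -0.13195812]), 'torque': array([-0.01254911,  0.01266396, -0.04080428]), 'grasp_force': 0.0, 'opening': 0.998086048324201}
```

View pics/top1.png

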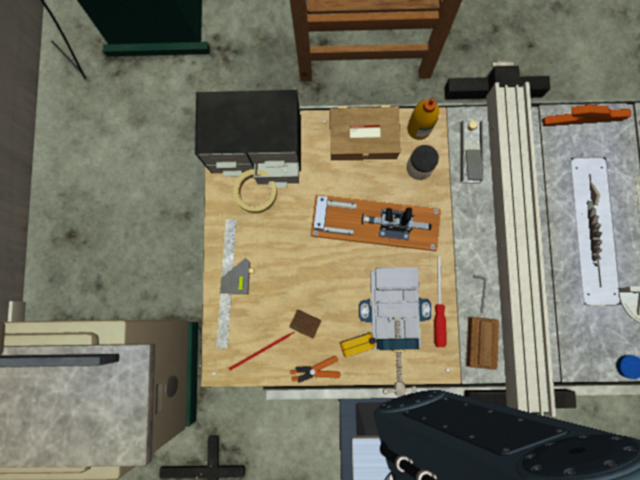

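View pics/side1.png

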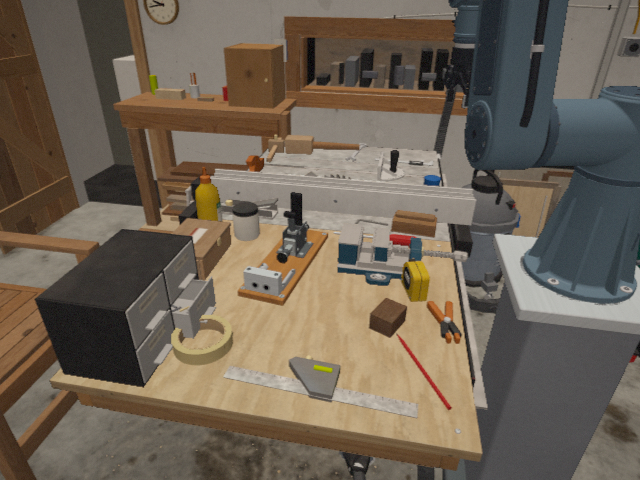

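Top view: the block is at about (306,323). The jig runs from the guide at (320,213) to the clamp at (400,220), with the tape at (357,345), the jar at (424,162) and the vise at (395,305). Next I'll measure the block and jig poses.

```bash
python3 - <<'E'
from h import *
c=shot('top'); W=cloud(c); hsv=cv2.cvtColor(c['img'],cv2.COLOR_RGB2HSV)
print(hsv[323,306],hsv[240,350],hsv[213,319],hsv[300,250])
def box(m,h,name):
    n,l,s,ce=cv2.connectedComponentsWithStats(m.astype(np.uint8)); i=1+s[1:,4].argmax()
    cnt=cv2.findContours((l==i).astype(np.uint8),cv2.RETR_EXTERNAL,cv2.CHAIN_APPROX_NONE)[0][0][:,0]
    P=onplane(c,cnt,h)[:,:2]; r=cv2.minAreaRect((P*1000).astype(np.float32)); print(name,s[i],r, np.nanmedian(W[l==i],0))
    print(cv2.boxPoints(r).round(0).tolist())
Z=W[...,2]
roi=np.zeros(Z.shape,bool); roi[300:345,280:330]=1
box(roi&(hsv[...,2]<130)&(hsv[...,1]>60),.035,'blockcol')
box(roi&(Z>.02)&(Z<.05),.035,'blockdepth')
roi[:]=0; roi[190:255,305:445]=1
box(roi&(hsv[...,0]<13)&(hsv[...,1]>120),.015,'plate col')
box(roi&(Z>.0075)&(Z<.3),.015,'plate depth')
roi[:]=0; roi[190:245,305:335]=1
box(roi&(Z>.045)&(Z<.075),.059,'guide')
roi[:]=0; roi[190:255,335:445]=1
m=roi&(Z>.1); print('high',W[m].min(0),W[m].max(0),m.sum())
c=shot('side');W=cloud(c);Z=W[...,2];hsv=cv2.cvtColor(c['img'],cv2.COLOR_RGB2HSV);print(hsv[310,380])
roi=np.zeros(Z.shape,bool); roi[290:345,360:415]=1
m=roi&(Z>.032)&(Z<.04)&(hsv[...,2]<150)
P=W[m]; print('side block top',cv2.minAreaRect((P[:,:2]*1000).astype(np.float32)),np.median(P,0),m.sum())
m=np.zeros(Z.shape,bool); m[180:245,275:310]=1; m&=(Z>.09)
print('handle',W[m].min(0),W[m].max(0),np.median(W[m],0),m.sum())
m=np.zeros(Z.shape,bool); m[255:300,235:295]=1; m&=(Z>.054)&(Z<.064)
print('guide',cv2.minAreaRect((W[m][:,:2]*1000).astype(np.float32)),m.sum())
cv2.imwrite('pics/crop.png',cv2.resize(c['img'][180:310,230:340,::-1],None,fx=4,fy=4,interpolation=3))
E
```

```text
[ 13 129  83] [ 14 180 132] [105  40 227] [ 20 109 183]
blockcol [290 310  31  28 533] ((403.3018798828125, 258.1630859375), (59.141624450683594, 45.06740188598633), 64.36779022216797) [0.40402573 0.25774214 0.03507571]
[[370.0, 241.0], [411.0, 222.0], [436.0, 275.0], [396.0, 295.0]]
blockdepth [289 310  32  29 548] ((402.62481689453125, 259.20709228515625), (60.031097412109375, 45.047550201416016), 64.37203979492188) [0.40233863 0.2597768  0.03515399]
[[369.0, 242.0], [410.0, 222.0], [436.0, 277.0], [395.0, 296.0]]
plate col [405 208   3   4   4] ((662.7364501953125, 19.40264892578125), (1.0398136377334595, 8.565020561218262), 61.914798736572266) [0.63500857 0.03930498 0.14783115]
[[659.0, 21.0], [666.0, 17.0], [667.0, 18.0], [659.0, 22.0]]
plate depth [ 310  195  130   57 5340] ((633.1618041992188, 93.09932708740234), (295.07977294921875, 100.87198638916016), 82.03783416748047) [0.62767637 0.09260158 0.01650417]
[[563.0, -46.0], [663.0, -60.0], [704.0, 232.0], [604.0, 246.0]]
guide [314 196  13  34 325] ((650.3148803710938, 220.42208862304688), (22.314964294433594, 76.2259750366211), 82.35004425048828) [0.6500636  0.22018084 0.05883507]
[[611.0, 214.0], [687.0, 204.0], [690.0, 226.0], [614.0, 237.0]]
high [0.61227115 0.02861156 0.10026116] [0.64540196 0.08222548 0.15492018] 215
[ 15 131 103]
side block top ((402.9701232910156, 260.77093505859375), (62.3009033203125, 45.43136978149414), 63.71536636352539) [0.403281   0.26380383 0.03567117] 559
handle [0.6134238  0.03309967 0.0900849 ] [0.64614288 0.08305829 0.15193472] [0.62654055 0.04252973 0.11995086] 404
guide ((652.470703125, 222.0569305419922), (24.178691864013672, 74.29227447509766), 82.68531799316406) 312
```

View pics/crop.png

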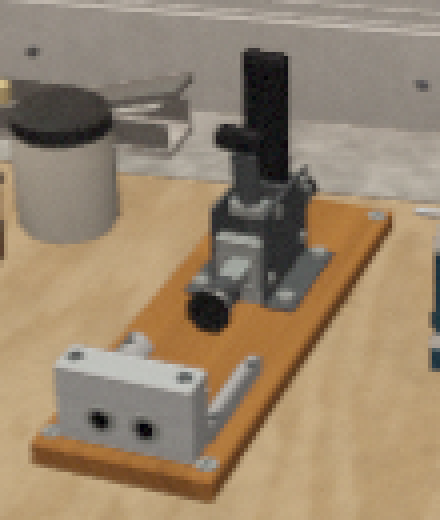

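The crop shows the trigger bar at crop pixel (235,135) in front of the handle at (265,110). The foot is at (205,310) and the channel is clear. I'll work out the approach to the block from these.

```bash
cat >> h.py <<'E'
JC=np.array([.6335,.0932,0]); A=np.radians(82.15)
def jig(x,y,z): 
    return JC+[np.cos(A)*x/1e3-np.sin(A)*y/1e3, np.sin(A)*x/1e3+np.cos(A)*y/1e3, z/1e3]
def rel(p,yawdeg):
    o=ctrl.get_obs(); q=o['eef_rot']; r=R.from_quat([q[1],q[2],q[3],q[0]])
    y=np.radians(yawdeg); t=R.from_matrix(np.array([[np.cos(y),np.sin(y),0],[np.sin(y),-np.cos(y),0],[0,0,-1]]).T)
    print('shift mm',(r.inv().apply(np.array(p)-o['eef_pos'])*1000).round(1),'turn',np.degrees((r.inv()*t).as_rotvec()).round(2),'t',round(o['time_s'],2),'open',round(o['opening'],3))
E
python3 - <<'E'
from h import *
rel([.403,.2595,.20],64.3); print(jig(88,0,15),jig(-19,0,114.5))
print(np.array(ctrl.camera('wrist')['T_tool_cam']).round(3).tolist())
E
```

```text
shift mm [ 476.1 -629.3   56.5] turn [-5.000e-02 -3.000e-02 -3.807e+01] t 0.2 open 1.001
[0.64551905 0.18037535 0.015     ] [0.63090498 0.07437805 0.1145    ]
[[-0.0, -0.957, -0.292, 0.072], [1.0, -0.0, -0.0, 0.0], [-0.0, -0.292, 0.957, -0.118], [0.0, 0.0, 0.0, 1.0]]
```

Emit:
servo_tool(series="-1 0.476 -0.629 0.0 0 0 0; -1 0.476 -0.629 0.0 0 0 0; -1 0.476 -0.629 0.0 0 0 0; -1 0.476 -0.629 0.0 0 0 0; -1 0.476 -0.629 0.0 0 0 0; -1 0.476 -0.629 0.0 0 0 0; -1 0.476 -0.629 0.0 0 0 0; -1 0.476 -0.629 0.0 0 0 -38; -1 0.476 -0.629 0.0 0 0 -38; -1 0.476 -0.629 0.0 0 0 -38; -1 0.476 -0.629 0.0 0 0 -38; -1 0.476 -0.629 0.0 0 0 -38")

```text
time_s: 1.25
eef_pos: [0.3484, -0.0229, 0.2566]
eef_rot: [0.001, 0.856, 0.518, 0.0]
wrist_force: [1.3, -1.1, -0.6]
opening: 1.0
grasp_force: 0.0
```

```bash
python3 - <<'E'
from h import *
print(ctrl.get_obs()['eef_pos']);rel([.403,.2595,.20],64.3)
E
```

```text
[ 0.3484039  -0.02291793  0.25663578]
shift mm [275.5 -82.8  56.5] turn [ 0.09 -0.01 -1.95] t 1.25 open 1.0
```

Emit:
servo_tool(series="-1 0.27 -0.082 0.04 0 0 0; -1 0.27 -0.082 0.04 0 0 0; -1 0.27 -0.082 0.04 0 0 0; -1 0.27 -0.082 0.04 0 0 0; -1 0.27 -0.082 0.04 0 0 0; -1 0.27 -0.082 0.04 0 0 0; -1 0.27 -0.082 0.04 0 0 0; -1 0.27 -0.082 0.04 0 0 0; -1 0.27 -0.082 0.04 0 0 0; -1 0.27 -0.082 0.04 0 0 0; -1 0.27 -0.082 0.04 0 0 0")

```text
time_s: 2.17
eef_pos: [0.4027, 0.2512, 0.2164]
eef_rot: [0.0, 0.857, 0.515, -0.0]
wrist_force: [0.4, -1.5, -0.9]
opening: 1.002
grasp_force: 0.0
```

```bash
python3 - <<'E'
from h import *
c=shot('wrist'); save(c,'w1.png'); W=cloud(c);Z=W[...,2]
print(ctrl.get_obs()['eef_pos'],(c['z_map']>0).mean());rel([.403,.2595,.12],64.3)
m=(Z>.031)&(Z<.039)&(np.hypot(W[...,0]-.403,W[...,1]-.26)<.05)
P=W[m];print(m.sum(),cv2.minAreaRect((P[:,:2]*1000).astype(np.float32)),np.median(P,0))
E
```

```text
[0.40287823 0.25104533 0.21659687] 0.9959537760416667
shift mm [ 7.5 -3.9 96.6] turn [ 0.02 -0.01 -2.36] t 2.22 open 0.999
4723 ((401.7327575683594, 258.19512939453125), (60.19223403930664, 44.99163055419922), 64.29388427734375) [0.4022814  0.25961225 0.03591245]
```

View pics/w1.png

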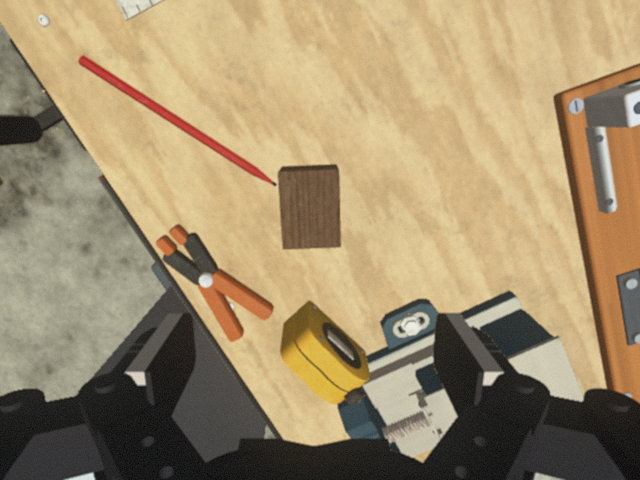

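The wrist view shows the block clear at (310,207), its centre about (.402,.2585) and its angle 64.3°. The tape is at (325,345), outside the finger path. I'll descend and grasp.

Emit:
servo_tool(series="-1 0.0065 -0.0035 0.04 0 0 -2.3; -1 0.0065 -0.0035 0.08 0 0 -2.3; -1 0.0065 -0.0035 0.12 0 0 -2.3; -1 0.0065 -0.0035 0.14 0 0 -2.3; -1 0.0065 -0.0035 0.16 0 0 -2.3; -1 0.0065 -0.0035 0.17 0 0 -2.3; -1 0.0065 -0.0035 0.18 0 0 -2.3; -1 0.0065 -0.0035 0.18 0 0 -2.3; -1 0.0065 -0.0035 0.18 0 0 -2.3; -1 0.0065 -0.0035 0.18 0 0 -2.3")

```text
time_s: 3.05
eef_pos: [0.4038, 0.2597, 0.0375]
eef_rot: [0.0, 0.847, 0.532, 0.001]
wrist_force: [-0.4, -0.7, 0.1]
opening: 1.001
grasp_force: 0.0
```

```bash
python3 - <<'E'
from h import *
print(ctrl.get_obs()['eef_pos']);rel([.402,.2585,.036],64.3)
E
```

```text
[0.40381999 0.25969848 0.03754852]
shift mm [-1.9 -1.1  1.5] turn [ 0.09 -0.09  0.02] t 3.05 open 1.001
```

Emit:
servo_tool(series="-1 -0.002 -0.001 0.001 0 0 0; -1 -0.002 -0.001 0.001 0 0 0; 1 -0.002 -0.001 0.001 0 0 0; 1 -0.002 -0.001 0.001 0 0 0; 1 -0.002 -0.001 0.001 0 0 0; 1 -0.002 -0.001 0.001 0 0 0; 1 -0.002 -0.001 0.001 0 0 0; 1 -0.002 -0.001 0.001 0 0 0; 1 -0.002 -0.001 0.001 0 0 0; 1 -0.002 -0.001 0.001 0 0 0")

```text
time_s: 3.88
eef_pos: [0.4014, 0.2583, 0.0358]
eef_rot: [0.0, 0.846, 0.532, 0.0]
wrist_force: [-1.4, -0.2, 5.4]
opening: 0.512
grasp_force: 61.8
```

Emit:
servo_tool(series="1 0 0 -0.01 0 0 0; 1 0 0 -0.03 0 0 0; 1 0 0 -0.06 0 0 0; 1 0 0 -0.1 0 0 0; 1 0 0 -0.12 0 0 0; 1 0 0 -0.12 0 0 0; 1 0 0 -0.12 0 0 0")

```text
time_s: 4.47
eef_pos: [0.4016, 0.2584, 0.1567]
eef_rot: [0.0, 0.846, 0.532, 0.002]
wrist_force: [-0.9, -0.3, -0.5]
opening: 0.513
grasp_force: 61.2
```

```bash
python3 - <<'E'
from h import *
print(ctrl.get_obs()['eef_pos']);p=jig(80,0,130);print(p);rel(p,82.15)
E
```

```text
[0.40161738 0.25843445 0.15673562]
[0.64442641 0.17245032 0.13      ]
shift mm [ 27.5 256.   27.4] turn [  0.15  -0.11 -17.8 ] t 4.47 open 0.513
```

Emit:
servo_tool(series="1 0.0275 0.256 0 0 0 -17.8; 1 0.0275 0.256 0 0 0 -17.8; 1 0.0275 0.256 0 0 0 -17.8; 1 0.0275 0.256 0 0 0 -17.8; 1 0.0275 0.256 0 0 0 -17.8; 1 0.0275 0.256 0 0 0 -17.8; 1 0.0275 0.256 0 0 0 -17.8; 1 0.0275 0.256 0 0 0 -17.8; 1 0.0275 0.256 0 0 0 -17.8; 1 0.0275 0.256 0 0 0 -17.8; 1 0.0275 0.256 0 0 0 -17.8")

```text
time_s: 5.38
eef_pos: [0.6418, 0.173, 0.1545]
eef_rot: [-0.001, 0.753, 0.657, -0.001]
wrist_force: [-0.6, 0.2, -1.0]
opening: 0.517
grasp_force: 61.5
```

```bash
python3 - <<'E'
from h import *
print(ctrl.get_obs()['eef_pos']);rel(jig(80,0,80),82.15)
c=shot('wrist'); save(c,'w2.png'); W=cloud(c);Z=W[...,2]
m=(Z>.053)&(Z<.065)&(W[...,1]>.19); P=W[m][:,:2]*1000; r=cv2.minAreaRect(P.astype(np.float32)); print('guide wrist',m.sum(),r); print('expected',jig(129,0,59))
# rails: brightish, z 20-27
L=(W-JC)[...,:2]@np.array([[np.cos(A),-np.sin(A)],[np.sin(A),np.cos(A)]])*1000
for s in(1,-1):
    m=(Z>.0215)&(Z<.028)&(L[...,0]>50)&(L[...,0]<118)&(L[...,1]*s>22)&(L[...,1]*s<45); q=L[m]; print('rail',s,m.sum(),np.percentile(q,[2,50,98],axis=0).round(1).tolist() if len(q) else '')
m=(Z>.05)&(Z<.065)&(L[...,0]>110)&(L[...,0]<150)&(abs(L[...,1])<45); print('guide local',np.percentile(L[m],[1,50,99],axis=0).round(1).tolist())
E
```

```text
[0.64175601 0.17302976 0.15454421]
shift mm [-0.2  2.9 74.5] turn [-0.12  0.02  0.06] t 5.38 open 0.517
guide wrist 7970 ((719.808349609375, 244.170166015625), (89.92952728271484, 203.4951934814453), 82.388671875)
expected [0.65111883 0.22099114 0.059     ]
rail 1 676 [[84.7, 27.7], [97.5, 32.6], [109.7, 37.5]]
rail -1 801 [[76.2, -38.1], [95.5, -33.7], [109.7, -28.2]]
guide local [[116.4, -36.1], [127.9, -0.3], [138.0, 35.6]]
```

View pics/w2.png

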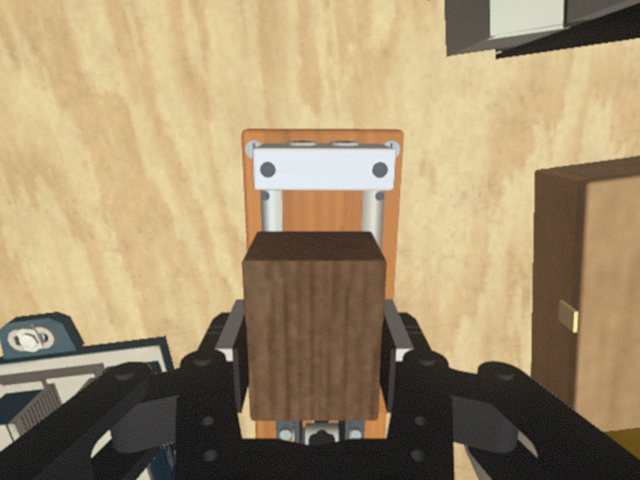

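The wrist view shows the block square between the pads, lined up with the channel, the rails at (270,210) and (373,210), and the guide at (325,168). The jig frame holds to about 1 mm, so I'll lower the block.

Emit:
servo_tool(series="1 0.001 0.003 0.02 0 0 0; 1 0.001 0.003 0.04 0 0 0; 1 0.001 0.003 0.06 0 0 0; 1 0.001 0.003 0.075 0 0 0; 1 0.001 0.003 0.085 0 0 0; 1 0.001 0.003 0.09 0 0 0; 1 0.001 0.003 0.09 0 0 0; 1 0.001 0.003 0.09 0 0 0; 1 0.001 0.003 0.09 0 0 0")

```text
time_s: 6.18
eef_pos: [0.6476, 0.1728, 0.0667]
eef_rot: [0.001, 0.754, 0.657, 0.001]
wrist_force: [0.7, 0.3, -0.2]
opening: 0.514
grasp_force: 61.6
```

```bash
python3 - <<'E'
from h import *
print(ctrl.get_obs()['eef_pos'],ctrl.get_obs()['wrist_force']);rel(jig(81,-.3,52),82.15)
E
```

```text
[0.64763891 0.1727822  0.06667352] [ 0.74758786  0.2921303  -0.15357289]
shift mm [ 0.2 -2.9 14.7] turn [ 0.12 -0.03 -0.  ] t 6.18 open 0.514
```

Emit:
servo_tool(series="1 0 -0.003 0 0 0 0; 1 0 -0.003 0 0 0 0; 1 0 -0.003 0.005 0 0 0; 1 0 -0.003 0.01 0 0 0; 1 0 -0.003 0.013 0 0 0; 1 0 -0.003 0.0145 0 0 0; 1 0 -0.003 0.0145 0 0 0; 1 0 -0.003 0.0145 0 0 0")

```text
time_s: 6.85
eef_pos: [0.6436, 0.173, 0.0508]
eef_rot: [-0.0, 0.754, 0.657, -0.0]
wrist_force: [-2.4, -0.5, 3.6]
opening: 0.514
grasp_force: 61.9
```

```bash
python3 - <<'E'
from h import *
print(ctrl.get_obs()['eef_pos'],ctrl.get_obs()['wrist_force']);rel(jig(81,-.3,52),82.15)
E
```

```text
[0.64361948 0.172995   0.05082705] [-2.35324359 -0.46032206  3.55595201]
shift mm [ 0.6  1.2 -1.2] turn [-0.03  0.01 -0.01] t 6.85 open 0.514
```

The block is on the bed with light contact, so I'll release it and lift.

Emit:
servo_tool(series="0.3 0 0.001 0 0 0 0; 0.6 0 0.001 0 0 0 0; 0.3 0 0.001 0 0 0 0; 0.3 0 0.001 0 0 0 0; 0.3 0 0.001 0 0 0 0; 0.3 0 0.001 0 0 0 0")

```text
time_s: 7.35
eef_pos: [0.6447, 0.173, 0.0508]
eef_rot: [-0.0, 0.754, 0.657, 0.0]
wrist_force: [-1.9, -0.2, 3.4]
opening: 0.518
grasp_force: 62.0
```

Emit:
servo_tool(series="-0.1 0 0 0 0 0 0; -0.3 0 0 0 0 0 0; -0.3 0 0 0 0 0 0; -0.3 0 0 0 0 0 0; -0.3 0 0 -0.01 0 0 0; -0.3 0 0 -0.03 0 0 0; -0.3 0 0 -0.06 0 0 0; -0.3 0 0 -0.1 0 0 0; -0.3 0 0 -0.1 0 0 0; -0.3 0 0 -0.1 0 0 0")

```text
time_s: 8.18
eef_pos: [0.6473, 0.1732, 0.1555]
eef_rot: [0.002, 0.754, 0.657, 0.003]
wrist_force: [-0.1, 0.2, -1.2]
opening: 0.651
grasp_force: 0.0
```

```bash
cat >> h.py <<'E'
def loc(W): return (W-JC)[...,:2]@np.array([[np.cos(A),-np.sin(A)],[np.sin(A),np.cos(A)]])*1000
E
python3 - <<'E'
from h import *
o=ctrl.get_obs();print(o['eef_pos'],o['wrist_force'],o['opening'])
c=shot('wrist'); save(c,'w3.png'); W=cloud(c); L=loc(W);Z=W[...,2]
m=(Z>.044)&(Z<.057)&(L[...,0]>30)&(L[...,0]<115)&(abs(L[...,1])<33);print('blk wrist',m.sum(),cv2.minAreaRect(L[m].astype(np.float32)),Z[m].mean())
c=shot('side'); save(c,'s3.png'); W=cloud(c); L=loc(W);Z=W[...,2]
m=(Z>.046)&(Z<.054)&(L[...,0]>30)&(L[...,0]<115)&(abs(L[...,1])<30);print('blk side',m.sum(),np.percentile(L[m],[1,50,99],axis=0),Z[m].mean())
rel(jig(30,0,200),82.15); rel(jig(25,0,130),82.15)
E
```

```text
[0.64727337 0.17320431 0.15552399] [-0.06841942  0.16227647 -1.24894031] 0.6505553048754401
blk wrist 7984 ((70.76029205322266, 1.4543590545654297), (45.16828918457031, 81.50255584716797), 89.87335205078125) 0.050771511831254064
blk side 328 [[ 32.38139948 -21.50973389]
 [ 79.30979533   1.71814608]
 [106.44490875  23.220846  ]] 0.05048580275536108
shift mm [-50.5   0.  -49.1] turn [ 0.   -0.   -0.01] t 8.28 open 0.647
shift mm [-55.5   0.   20.9] turn [ 0.   -0.   -0.01] t 8.28 open 0.647
```

View pics/w3.png

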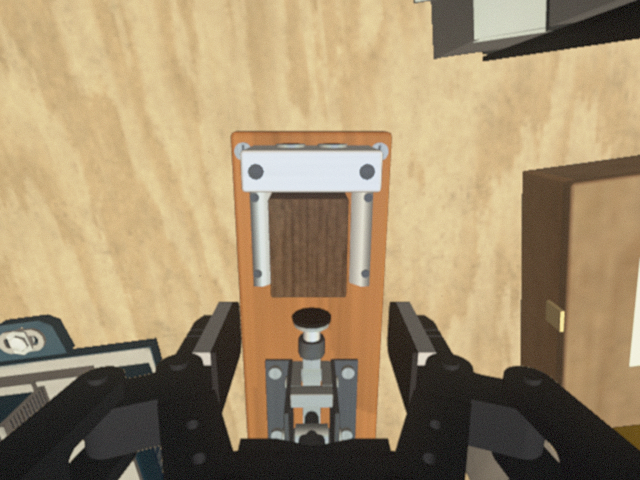

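The block lies flat in the channel at (308,245), between the rails. The foot at (312,318) is just behind it and the guide is at (312,170). Now I'll shut the fingers and move in front of the trigger bar.

Emit:
servo_tool(series="0.5 -0.02 0 0 0 0 0; 1 -0.04 0 0 0 0 0; 1 -0.06 0 0 0 0 0; 1 -0.06 0 0.01 0 0 0; 1 -0.06 0 0.02 0 0 0; 1 -0.06 0 0.027 0 0 0; 1 -0.06 0 0.027 0 0 0; 1 -0.06 0 0.027 0 0 0; 1 -0.06 0 0.027 0 0 0; 1 -0.06 0 0.027 0 0 0")

```text
time_s: 9.12
eef_pos: [0.6368, 0.1141, 0.1241]
eef_rot: [0.0, 0.754, 0.657, 0.0]
wrist_force: [0.6, -0.5, -0.3]
opening: 0.002
grasp_force: 0.0
```

```bash
cat > look.py <<'E'
from h import *
import sys
o=ctrl.get_obs();n=sys.argv[1]
print('t',o['time_s'],'tcp jig',loc(np.array(o['eef_pos'])).round(1),o['eef_pos'][2].round(4),'F jigx,y,z',(o['wrist_force'][:2]@[np.cos(A),np.sin(A)]).round(1),(o['wrist_force'][:2]@[-np.sin(A),np.cos(A)]).round(1),o['wrist_force'][2].round(1),o['opening'].round(2))
c=shot('wrist');save(c,n+'.png');W=cloud(c);L=loc(W);Z=W[...,2]
m=(Z>.046)&(Z<.055)&(abs(L[...,1])<18)&(L[...,0]>35)&(L[...,0]<116)
b=L[m][:,0]; print('block x',np.percentile(b,[1,99]).round(1),m.sum())
# profile of rod along the axis: half width and top height per mm of jig x
for x in range(-10,62,1):
    m=(abs(L[...,0]-x)<.7)&(Z>.026)&(abs(L[...,1])<16)&(Z<.06)
    if m.sum(): print(x,round(float(np.ptp(L[m][:,1])),1),round(float(np.percentile(Z[m],95)*1e3),1),end=' | ')
print()
E
python3 look.py w4; python3 -c "
from h import *
rel(jig(1,0,128),82.15)"
```

```text
shift mm [-20.2  -0.5  -3.9] turn [ 0.04 -0.01  0.04] t 9.12 open 0.002Traceback (most recent call last):
  File "look.py", line 4, in <module>
    print('t',o['time_s'],'tcp jig',loc(np.array(o['eef_pos'])).round(1),o['eef_pos'][2].round(4),'F jigx,y,z',(o['wrist_force'][:2]@[np.cos(A),np.sin(A)]).round(1),(o['wrist_force'][:2]@[-np.sin(A),np.cos(A)]).round(1),o['wrist_force'][2].round(1),o['opening'].round(2))
                                                                                                                                                                                                                                                         ^^^^^^^^^^^^^^^^^^
AttributeError: 'float' object has no attribute 'round'
```

```bash
sed -i "s/,o\['opening'\].round(2))/)/" look.py; python3 look.py w4
```

```text
t 9.1167 tcp jig [21.2 -0.4] 0.1241 F jigx,y,z -0.4 -0.6 -0.3
block x [ 52.  110.8] 10555
1 8.7 39.6 | 2 11.9 41.6 | 3 11.9 42.1 | 4 17.0 43.7 | 5 17.5 44.3 | 6 17.5 44.3 | 7 17.5 44.1 | 8 17.4 44.1 | 9 17.4 44.4 | 10 17.4 44.2 | 11 17.4 44.1 | 12 17.4 44.1 | 13 17.3 43.8 | 14 17.3 44.1 | 15 17.4 43.9 | 16 17.3 43.1 | 17 10.8 40.9 | 18 10.8 40.6 | 19 10.8 40.8 | 20 10.7 41.1 | 21 10.7 40.9 | 22 10.7 40.6 | 23 10.7 41.3 | 24 6.8 41.9 | 26 23.4 46.7 | 27 23.4 46.9 | 28 23.2 47.0 | 29 23.5 47.6 | 30 25.6 48.0 | 31 25.6 47.7 | 32 24.5 46.5 | 33 2.5 46.6 | 51 31.9 51.2 | 52 31.9 51.5 | 53 31.6 52.0 | 54 31.6 51.9 | 55 31.5 52.0 | 56 31.5 51.9 | 57 31.4 52.0 | 58 31.3 51.8 | 59 31.4 51.8 | 60 31.7 52.0 | 61 31.6 52.2 |
```

View pics/w4.png

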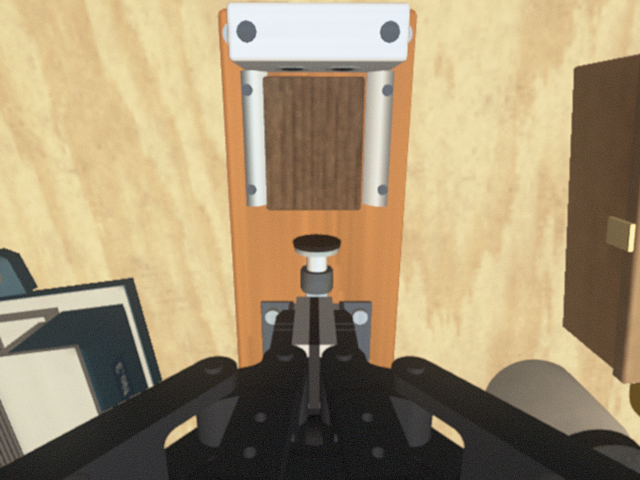

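The foot plate is at (317,243), the sleeve end at (317,278), and the block's near edge at row 209. The depth profile shows the neck as the gap from x 16.5 to 26 (10 mm), the foot face at 32 and the block end at 51. First stroke now.

Emit:
servo_tool(series="1 -0.01 0 -0.003 0 0 0; 1 -0.02 0 -0.003 0 0 0; 1 -0.026 0 -0.003 0 0 0; 1 -0.032 0 -0.003 0 0 0; 1 -0.037 0 -0.003 0 0 0; 1 -0.041 0 -0.003 0 0 0; 1 -0.043 0 -0.003 0 0 0; 1 -0.044 0 -0.003 0 0 0; 1 -0.044 0 -0.003 0 0 0; 1 -0.044 0 -0.003 0 0 0")

```text
time_s: 10.0
eef_pos: [0.6316, 0.0706, 0.1286]
eef_rot: [0.0, 0.754, 0.657, 0.002]
wrist_force: [1.2, 7.1, 5.5]
opening: 0.001
grasp_force: 3.6
```

```bash
python3 look.py w5
```

```text
t 10.0 tcp jig [-22.6  -1.2] 0.1286 F jigx,y,z 7.2 -0.2 5.5
block x [39.2 97.9] 9675
-10 11.6 43.7 | -9 11.6 44.0 | -8 11.6 43.5 | -7 11.5 42.9 | -6 10.9 43.9 | -5 11.4 44.1 | -4 11.4 43.3 | -3 11.5 43.2 | -2 11.4 43.6 | -1 11.4 43.8 | 0 11.4 43.6 | 1 11.4 43.0 | 2 11.3 43.9 | 3 11.3 44.0 | 4 11.3 43.6 | 5 11.3 42.8 | 6 11.3 42.2 | 7 11.3 41.7 | 8 11.4 42.0 | 9 11.3 41.8 | 10 11.3 41.8 | 11 11.2 41.8 | 12 11.3 41.8 | 13 11.2 41.9 | 14 17.2 43.5 | 15 17.7 44.0 | 16 17.7 44.1 | 17 17.7 44.2 | 18 17.7 43.8 | 19 17.6 44.0 | 20 17.6 44.2 | 21 17.5 44.0 | 22 17.5 44.4 | 23 17.5 44.1 | 24 17.5 44.3 | 25 17.5 44.3 | 26 16.9 43.8 | 27 10.2 40.7 | 28 10.2 40.8 | 29 10.1 41.2 | 30 10.1 41.0 | 31 10.1 41.0 | 32 10.1 40.9 | 33 10.1 41.1 | 34 10.7 41.1 | 35 10.6 41.4 | 36 23.2 46.8 | 37 23.2 47.1 | 38 23.1 47.0 | 39 24.1 47.5 | 40 25.1 48.1 | 41 25.2 48.1 | 42 25.2 47.5 | 51 31.8 51.1 | 52 31.8 51.9 | 53 31.7 51.9 | 54 31.7 52.0 | 55 31.6 52.1 | 56 31.6 52.0 | 57 31.4 51.8 | 58 31.3 51.9 | 59 31.7 52.0 | 60 31.7 51.9 | 61 31.7 51.9 |
```

Stroke 1 moved the rod 10 mm and the block hasn't been touched. Second stroke.

Emit:
servo_tool(series="1 0.01 0 0 0 0 0; 1 0.02 0 0 0 0 0; 1 0.026 0 0 0 0 0; 1 0.026 0 0 0 0 0; 1 0.026 0 0 0 0 0; 1 0.02 0 0 0 0 0; 1 0.014 0 0 0 0 0; 1 0.009 0 0 0 0 0; 1 0.005 0 0 0 0 0; 1 0.002 0 0 0 0 0; 1 -0.001 0 0 0 0 0; 1 -0.001 0 0 0 0 0")

```text
time_s: 11.05
eef_pos: [0.6309, 0.0696, 0.1281]
eef_rot: [-0.0, 0.754, 0.657, 0.002]
wrist_force: [-0.4, 7.6, 6.5]
opening: -0.003
grasp_force: 4.0
```

```bash
sed -i 's/range(-10,62,1)/range(20,64,1)/' look.py; python3 look.py w6
```

```text
t 11.05 tcp jig [-23.7  -0.7] 0.1281 F jigx,y,z 7.5 1.4 6.5
block x [51.3 96.8] 8917
20 11.6 41.9 | 21 11.6 42.2 | 22 11.5 42.1 | 23 11.5 41.9 | 24 11.5 42.1 | 25 11.5 42.3 | 26 11.5 42.2 | 27 17.9 44.1 | 28 17.9 44.1 | 29 17.9 44.0 | 30 17.8 44.3 | 31 17.8 44.4 | 32 17.8 44.5 | 33 17.8 44.1 | 34 17.8 44.1 | 35 17.7 44.1 | 36 17.7 44.0 | 37 17.6 43.9 | 38 17.6 43.7 | 39 16.5 42.8 | 40 10.5 41.1 | 41 10.5 41.0 | 42 10.4 40.9 | 43 10.4 40.9 | 44 10.4 40.8 | 45 10.4 40.9 | 46 10.4 41.1 | 47 10.4 40.7 | 48 22.2 46.5 | 49 23.3 47.0 | 50 23.1 47.0 | 51 23.1 47.0 | 52 25.2 47.8 | 53 25.1 48.0 | 54 31.6 48.3 | 55 31.9 51.6 | 56 31.8 51.9 | 57 31.8 52.0 | 58 31.8 51.9 | 59 31.7 51.9 | 60 31.7 52.1 | 61 31.5 52.0 | 62 31.6 52.0 | 63 31.6 51.9 |
```

Stroke 2 brought the foot onto the block and pushed it along. The block end is at about 54.5, 3–4 mm from home. For the third stroke I'll go part way and read the force and neck.

Emit:
servo_tool(series="1 0.01 0 0 0 0 0; 1 0.02 0 0 0 0 0; 1 0.027 0 0 0 0 0; 1 0.027 0 0 0 0 0; 1 0.027 0 0 0 0 0; 1 0.022 0 0 0 0 0; 1 0.018 0 0 0 0 0; 1 0.014 0 0 0 0 0; 1 0.012 0 0 0 0 0; 1 0.011 0 0 0 0 0; 1 0.011 0 0 0 0 0; 1 0.011 0 0 0 0 0")

```text
time_s: 12.1
eef_pos: [0.6324, 0.0816, 0.1283]
eef_rot: [-0.001, 0.754, 0.657, 0.002]
wrist_force: [-1.6, 11.3, 7.3]
opening: -0.0
grasp_force: 5.3
```

```bash
sed -i 's/range(20,64,1)/range(36,64,1)/' look.py; python3 look.py w7
```

```text
t 12.1 tcp jig [-11.6  -0.5] 0.1283 F jigx,y,z 11.0 3.1 7.3
block x [ 53.6 108.9] 10728
36 17.4 44.3 | 37 17.5 44.3 | 38 17.4 44.1 | 39 17.4 44.1 | 40 17.3 44.3 | 41 17.3 44.1 | 42 17.3 44.2 | 43 16.7 43.8 | 44 10.1 40.8 | 45 10.1 40.7 | 46 10.1 41.0 | 47 10.1 41.2 | 48 10.6 41.0 | 49 10.6 41.3 | 50 21.9 46.7 | 51 23.1 46.9 | 52 23.6 47.3 | 53 25.0 47.5 | 54 25.0 48.2 | 55 25.0 48.1 | 56 31.9 51.1 | 57 31.9 51.9 | 58 31.8 52.0 | 59 31.9 52.1 | 60 31.9 52.0 | 61 31.7 52.1 | 62 31.7 51.9 | 63 31.6 52.0 |
```

The block appears to be at the stop and the foot is pressed about 3 mm (neck 43.5→49.7 against 9.2 free), with 11 N on the trigger. I'll squeeze about 3 mm further.

Emit:
servo_tool(series="1 -0.001 0 0 0 0 0; 1 -0.002 0 0 0 0 0; 1 -0.003 0 0 0 0 0; 1 -0.003 0 0 0 0 0; 1 -0.003 0 0 0 0 0")

```text
time_s: 12.57
eef_pos: [0.632, 0.0793, 0.1286]
eef_rot: [-0.001, 0.754, 0.657, 0.002]
wrist_force: [-1.3, 13.0, 8.9]
opening: -0.001
grasp_force: 6.4
```

```bash
cat >> look.py <<'E'
a=abs(L[...,1])
s=L[(a>5.8)&(a<8)&(Z>.034)&(Z<.046)&(L[...,0]>36)&(L[...,0]<48)][:,0]; p=L[(a>6.5)&(a<10)&(Z>.036)&(Z<.05)&(L[...,0]>46)&(L[...,0]<55)][:,0]
print('sleeve end',np.percentile(s,[98,99.5]).round(2),'plate start',np.percentile(p,[.5,2]).round(2))
m=(Z>.050)&(Z<.0535)&(a<18)&(L[...,0]<110)&(L[...,0]>50); print('block near end',np.percentile(L[m][:,0],[.2,.5,1]).round(2))
g=(Z>.056)&(Z<.066)&(a<30)&(L[...,0]>108)&(L[...,0]<150); print('guide', np.percentile(L[g][:,0],[1,2,98,99]).round(1) if g.any() else None)
E
python3 look.py w8
python3 - <<'E'
import cv2; i=cv2.imread('pics/w8.png'); cv2.imwrite('pics/w8c.png',cv2.resize(i[60:330,210:430],None,fx=2.2,fy=2.2))
E
```

```text
t 12.5667 tcp jig [-14.   -0.5] 0.1286 F jigx,y,z 12.7 3.0 8.9
block x [ 53.6 106.8] 10323
36 17.4 44.0 | 37 17.4 44.2 | 38 17.3 44.4 | 39 17.3 44.4 | 40 17.3 44.4 | 41 17.3 43.7 | 42 17.3 44.2 | 43 17.3 44.4 | 44 17.3 43.8 | 45 10.1 40.7 | 46 10.0 40.9 | 47 10.0 40.8 | 48 10.0 40.9 | 49 10.0 41.1 | 50 23.1 46.3 | 51 23.1 47.0 | 52 23.0 46.9 | 53 23.5 47.5 | 54 24.9 48.0 | 55 24.8 48.0 | 56 31.6 50.9 | 57 31.9 51.8 | 58 31.9 52.2 | 59 31.8 51.9 | 60 31.7 52.1 | 61 31.8 52.0 | 62 31.6 52.1 | 63 31.7 52.1 | 
sleeve end [43.89 43.91] plate start [50.1  50.15]
block near end [56.29 56.73 56.74]
guide None
```

View pics/w8c.png

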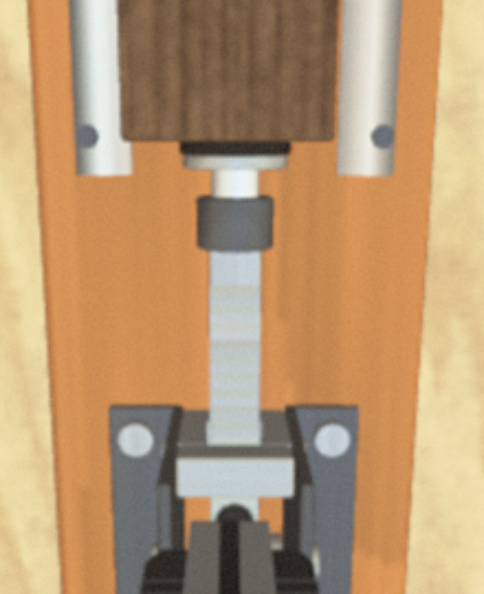

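The crop shows the block against the foot, with bare neck visible at crop rows 168–198. I'll get the neck length from the image edges, using the earlier free-foot pictures as the 10 mm reference, and check the guide end too.

```bash
python3 - <<'E'
from h import *
for n,(r0,r1) in {'w4':(235,300),'w5':(110,175),'w6':(70,180),'w7':(100,180),'w8':(110,180)}.items():
    g=cv2.imread(f'pics/{n}.png',0).astype(float)[:, 311:320].mean(1)
    print(n,r0,g[r0:r1].round().astype(int).tolist())
g=cv2.imread('pics/w8.png',0).astype(float)[:,300:330].mean(1); print('top',g[:75].round().astype(int).tolist())
c=shot('wrist'); print(c['f'],c['cx'],c['cy'],c['T'].round(4).tolist())
E
```

```text
w4 235 [46, 38, 39, 40, 40, 40, 38, 40, 39, 41, 40, 41, 48, 50, 52, 48, 76, 147, 191, 202, 201, 208, 221, 230, 233, 232, 232, 233, 232, 232, 232, 233, 232, 233, 235, 234, 200, 118, 70, 84, 103, 105, 104, 105, 105, 105, 106, 108, 110, 107, 109, 110, 110, 109, 108, 109, 107, 104, 112, 149, 180, 157, 88, 47, 43]
w5 110 [102, 102, 104, 100, 90, 85, 124, 154, 158, 156, 155, 155, 157, 157, 156, 156, 156, 156, 156, 155, 156, 158, 155, 130, 82, 47, 45, 51, 54, 51, 49, 80, 154, 199, 207, 207, 208, 207, 224, 237, 239, 238, 239, 238, 238, 238, 239, 238, 238, 238, 238, 239, 238, 238, 238, 239, 240, 229, 165, 106, 103, 109, 110, 109, 110]
w6 70 [96, 97, 96, 97, 94, 96, 96, 99, 99, 102, 102, 102, 100, 101, 103, 102, 103, 103, 102, 100, 99, 98, 98, 99, 99, 99, 101, 101, 102, 102, 100, 103, 102, 103, 89, 65, 51, 50, 49, 50, 45, 68, 132, 184, 203, 206, 208, 205, 197, 217, 235, 237, 236, 236, 236, 236, 236, 236, 236, 236, 236, 236, 236, 236, 236, 236, 236, 238, 238, 216, 149, 105, 107, 108, 107, 108, 108, 109, 110, 111, 112, 113, 114, 114, 114, 115, 112, 112, 113, 112, 110, 112, 111, 108, 121, 170, 20
[... 589 characters left out ...]
21, 235, 235, 235, 236, 235, 235, 235, 235, 236, 237, 237, 201, 128, 100, 105, 108, 107, 108, 108, 109, 109, 111, 110, 112, 112, 113, 112, 112, 112, 113, 111, 112, 111, 111, 108, 112, 145, 183, 203, 204, 203, 203]
top [91, 90, 91, 92, 93, 93, 93, 94, 95, 94, 94, 94, 94, 95, 94, 95, 95, 95, 95, 95, 96, 96, 96, 97, 97, 97, 96, 97, 96, 97, 97, 97, 97, 96, 96, 96, 95, 94, 94, 94, 95, 94, 96, 97, 98, 98, 97, 97, 96, 96, 98, 98, 98, 98, 98, 98, 98, 97, 97, 97, 97, 96, 96, 96, 97, 98, 96, 97, 96, 96, 96, 95, 96, 95, 96]
408.729559140416 313.84282832092174 242.00047256841964 [[0.9906, -0.1315, -0.0383, 0.6404], [-0.1369, -0.949, -0.2841, 0.151], [0.001, 0.2866, -0.958, 0.2474], [0.0, 0.0, 0.0, 1.0]]
```

From the image edges the neck is down about 4.2 mm from free. One more small squeeze.

Emit:
servo_tool(series="1 -0.0006 0 0 0 0 0; 1 -0.0012 0 0 0 0 0; 1 -0.0012 0 0 0 0 0; 1 -0.0012 0 0 0 0 0; 1 -0.0012 0 0 0 0 0; 1 -0.0012 0 0 0 0 0")

```text
time_s: 13.17
eef_pos: [0.6319, 0.0784, 0.1287]
eef_rot: [-0.001, 0.754, 0.657, 0.003]
wrist_force: [-0.7, 14.7, 9.3]
opening: -0.002
grasp_force: 6.8
```

```bash
python3 look.py w9; python3 - <<'E'
from h import *
g=cv2.imread('pics/w9.png',0).astype(float)[:, 311:320].mean(1); print(g[120:185].round().astype(int).tolist())
s=shot('side'); i=s['img'][180:310,230:340,::-1]; cv2.imwrite('pics/s9.png',cv2.resize(i,None,fx=4,fy=4,interpolation=3))
t=shot('top'); cv2.imwrite('pics/t9.png',t['img'][:,:,::-1])
a=cv2.imread('pics/top1.png').astype(int)
for n,(x0,y0,x1,y1) in {'tape':(335,330,378,362),'square':(215,215,258,350),'jar':(408,140,442,180)}.items():
    print(n,abs(t['img'][y0:y1,x0:x1,::-1].astype(int)-a[y0:y1,x0:x1]).mean().round(2))
E
```

```text
t 13.1667 tcp jig [-14.9  -0.5] 0.1287 F jigx,y,z 14.5 2.7 9.3
block x [ 53.6 106. ] 10196
36 17.4 44.2 | 37 17.4 44.2 | 38 17.3 44.4 | 39 17.3 44.3 | 40 17.3 44.2 | 41 17.2 44.4 | 42 17.2 44.1 | 43 17.2 44.1 | 44 17.2 43.8 | 45 13.6 41.0 | 46 10.1 41.0 | 47 10.0 40.7 | 48 10.0 41.1 | 49 10.0 41.2 | 50 22.9 47.0 | 51 23.0 47.2 | 52 23.0 47.4 | 53 24.3 47.3 | 54 25.0 48.1 | 55 24.6 47.9 | 56 31.9 51.1 | 57 31.8 51.7 | 58 31.9 51.8 | 59 31.8 51.9 | 60 31.7 52.0 | 61 31.6 51.9 | 62 31.6 52.0 | 63 31.9 52.0 | 
sleeve end [44.31 44.35] plate start [50.16 50.19]
block near end [56.3  56.31 56.75]
guide None
[103, 89, 68, 51, 50, 51, 49, 51, 92, 162, 201, 207, 205, 204, 197, 216, 234, 236, 235, 235, 236, 235, 235, 235, 237, 237, 208, 139, 99, 105, 107, 107, 107, 106, 109, 109, 110, 112, 111, 112, 113, 114, 112, 112, 112, 112, 110, 112, 109, 109, 111, 134, 178, 202, 205, 203, 203, 202, 202, 203, 203, 203, 203, 202, 202]
tape 23.95
square 11.54
jar 53.01
```

View pics/s9.png

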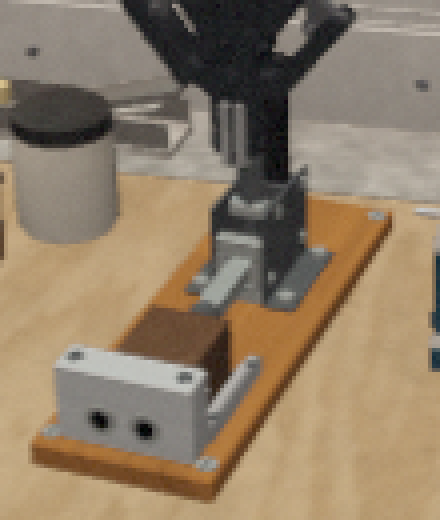

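The side crop shows the block tight against the guide at (175,345), the fingers holding the trigger bar at (230,130), and the jar unmoved. The neck reads about 4.9 mm pressed at 14.5 N, so I'm handing in.

```bash
python3 -c "
from bench import ctrl
print(ctrl.get_obs()['wrist_force'],ctrl.hand_in())"
```

```text
the job is handed in; nothing more can be done
[-2.31325451 13.5628196   8.79940202] None
```

The job is handed in: the walnut block is clamped flat against the drill guide, the foot is pressed about 5 mm (half way), and the trigger is still held squeezed at about 14 N. I released the block before pumping, and the arm went nowhere near the tape, the square or the jar.

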